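Shift the strap colour tiles in the sliding sample tray

ROBOT

A 6-joint arm with a two-finger parallel gripper is mounted at the origin on the work surface. World frame = base frame: x ahead of the robot, y to its left, z up, the work surface at z = 0. Lengths are in m, angles in rad, forces in N, time in s.
With the tool pointing down it reaches from about 0.35 to 0.775 m from the base axis. Payload 7.3 kg.
Tool frame: the origin (TCP) lies on the centre line of the jaws, within the pads' length; the fingertips stand 14 mm ahead of it and the grasp point (between the pads) lies 5 mm behind it; z points along the fingers, y is the direction in which the jaws open and shut (so a half turn about z gives the same grasp; the last joint's range is limited). The gripper opens to 92 mm and grips with 3 to 60 N. Pads are 19 mm wide; open, the fingers measure 130 mm over their backs; the gripper's body (75 mm by 190 mm) begins 47 mm behind the grasp point.
Start: joints at [1.039, 0.342, 1.524, -0, 1.275, -0.146], TCP at [0.198, 0.486, 0.241] pointing down, gripper open.
Joint ranges: [-2.53, 2.53], [-0.77, 2.02], [0.04, 2.7], [-1, 4.14], [0.28, 2.66], [-3.11, 3.11]. Speed limits (rad/s): [2.57, 2.57, 3.14, 3.14, 3.14, 3.14].

INTERFACE

Orientations are given as [roll, pitch, yaw] about the fixed x, y, z axes, in that order (R = Rz(yaw) Ry(pitch) Rx(roll)).
In Python, from cell import telemetry, cams, robot gives the robot as it stands.
- The arm moves only by the tool servo_tool, never from a script. Its argument "targets" is text: rows parted by semicolons, each of 4 numbers parted by spaces: the shift along the tool's x, y, z in mm, then the turn about the tool's z in rad. In form: x y z yaw; .... A call has 1 to 20 rows; each row shifts and turns the pose as measured when the row begins, along the tool's axes as they then stand; what a row does not reach is not made up. A row lasts 1/8 s, in which the tool goes at most 62.5 mm and 10.7 degrees, less where a joint would pass 70% of its speed; a pose out of reach is approached as far as the arm can. A call with a gripper value outside its range is refused whole. "hand" is the opening, from 0 (shut) to 1 (fully open), set as the call begins (left out, the last holds). The fingers move at their own pace and stop on an object; "squeeze" is the grip in N (left out, the last holds). Time passes only in rows, so rows that do not move let the fingers close. It gives the time, the measured TCP pose, the force and the opening at its end, in the units of the state.
- telemetry.observe(): the state, without advancing time (a new reading comes with each control period).
- cams.read_camera(name): name is "scene" or "top" or "wrist"; returns a dict with "color" (480x640x3 uint8, red, green, blue), "K" (3x3 intrinsics, pixels), "R" (3x3) and "t" (3): a world point X has camera coordinates R X + t. Camera axes: x right, y down, z forward; pixel columns grow to the right and rows downward; lengths in m; the calibration is good to about 2 mm. A picture is of the moment at which its call begins. There is no depth.
- robot.hand_in(): hands the job in, once; it reports no verdict.
Trained networks look in a picture, given as the dict that the camera call returned (one of the last four; its "shot" number tells which), for a name from the list of things; names that differ only in an ending like _2 or _b are one class to them, and where a whole thing is asked for, a point or a joint stands for the part that bears it (a point fixed in the world has none). Each returns a list of dicts, best first, with "score" (0 to 1); they miss things now and then, are a little off and sometimes report something else, mostly with a low value. They report only what shows in the picture. A call takes as long as a camera call. They do not tell look-alikes from the thing itself.
- cams.cut_out(picture, query): "region" (480x640 bool, what is visible of it) and "extent" ([centre column, centre row, width, height] in pixels, round what is visible of it).
The state is a dict: "time": time; "qpos": joint angles; "qvel": joint speeds; "joint_efforts": joint torques, N m; "tool_pos": TCP position; "tool_rot": TCP orientation; "contact_force": force on the tool from outside, world axes, zero at the start; "torque": the same for the moment, N m; "opening": finger opening in m.
Only numpy, scipy, OpenCV 4.12 (cv2) and the standard library are available. Lean on these libraries where they do the work, as an engineer would, in place of code of your own. Each camera call takes 0.05 s, during which the arm holds its last target.

TASK

In the sliding sample tray on the watch band cart, slide the blue tile all the way into the empty brass-edged corner, then slide the red tile all the way into the place the blue one has left. Move one tile at a time, sliding them along without lifting them out of the tray, and leave the black tile and the other goods on the cart where they are.

Things in the scene. Friction and masses are not known exactly. Their poses are not given: they have to be found in the camera images.
- tray: Square wooden sample tray, fixed to the cart, 144 x 144 mm outside, 128 x 128 mm inside; floor 6 mm thick, rim 8 mm wide and 16 mm high above the cart top, no dividers. It holds three tiles in two rows of two places, one place empty. Brass strips on the rim mark the corner (-x, -y of the tray) of the empty place. Origin: centre of the underside, z up, x and y along its sides; it may stand at any yaw.
- cell_empty (a point): Point on the tray floor (6 mm above the cart top) at the centre of one of the four places, 64 mm from the two neighbouring ones; axes as the tray's. This is the place that is empty at the start, in the brass-edged corner.
- cell_a (a point): Point on the tray floor (6 mm above the cart top) at the centre of one of the four places, 64 mm from the two neighbouring ones; axes as the tray's. Tray +x neighbour of the empty place; at the start it holds either the blue or the black tile.
- cell_b (a point): Point on the tray floor (6 mm above the cart top) at the centre of one of the four places, 64 mm from the two neighbouring ones; axes as the tray's. Tray +y neighbour of the empty place; at the start it holds the other one of the blue and black tiles.
- cell_far (a point): Point on the tray floor (6 mm above the cart top) at the centre of one of the four places, 64 mm from the two neighbouring ones; axes as the tray's. Diagonally opposite the empty place; at the start it holds the red tile.
- blue_tile: Blue tile, square 58 x 58 mm, 12 mm thick (120 g, weight varies by a quarter or so), two rows of three small steel links set in its top; a bare aluminium finger post, 16 mm in diameter, stands 38 mm up from the centre of its top. Origin: centre of the underside; x and y along its sides, z up along the post. The post's top is 50 mm above the origin. Held only by its own weight, it slides freely on the tray floor. It starts next to the empty place, in cell_a or cell_b.
- red_tile: Red tile, square 58 x 58 mm, 12 mm thick (120 g, weight varies by a quarter or so), two rows of three small steel links set in its top; a bare aluminium finger post, 16 mm in diameter, stands 38 mm up from the centre of its top. Origin: centre of the underside; x and y along its sides, z up along the post. The post's top is 50 mm above the origin. Held only by its own weight, it slides freely on the tray floor. It starts in cell_far.
- black_tile: Black tile, square 58 x 58 mm, 12 mm thick (120 g, weight varies by a quarter or so), two rows of three small steel links set in its top; a bare aluminium finger post, 16 mm in diameter, stands 38 mm up from the centre of its top. Origin: centre of the underside; x and y along its sides, z up along the post. The post's top is 50 mm above the origin. Held only by its own weight, it slides freely on the tray floor. It starts in cell_a or cell_b and stays there.
- funnel_jar: Green glass jar 80 mm in diameter with a dented copper funnel (100 mm across) in its mouth, 130 mm tall together; to the right of the tray. Origin: centre of the underside.
- loupe: Brass loupe standing near the tray, 38 mm in diameter at the top, 30 mm tall. Origin: centre of the underside.
- bezel: Black resin watch bezel, a flat ring 44 mm in diameter, 9 mm tall, lying near the tray. Origin: centre of the underside.
- screwdriver: Cork-handled screwdriver, 150 mm long, lying to the left of the tray. Origin: on the underside, handle to -x.
- bracelets: Stack of three steel link bracelets, 64 mm across, 60 mm tall, to the left of the tray. Origin: centre of the underside.
Things that resemble listed ones, but are neither listed nor needed, are in the scene too. What is meant by the red_tile is not white, and is the larger of those in its own colour.

How it is judged:
On the way:
1. the blue tile is in the brass-edged corner while the red tile is still in its own place (horizontal distance between blue_tile and cell_empty below 0.014 m and horizontal distance between red_tile and cell_far below 0.014 m and z of blue_tile in the frame of tray below 0.011 m), for 0.2 s.
At the end, for the whole second after the job is handed in: The blue tile is within 14 mm of the centre of the brass-edged corner place, the red tile within 14 mm of the centre of the place where the blue one started, the black tile within 14 mm of the centre of its own starting place, all three flat on the tray floor and at rest (horizontal distance between blue_tile and cell_empty below 0.014 m and ((horizontal distance between red_tile and cell_a below 0.014 m and horizontal distance between black_tile and cell_b below 0.014 m) or (horizontal distance between red_tile and cell_b below 0.014 m and horizontal distance between black_tile and cell_a below 0.014 m)) and z of each of blue_tile, red_tile, black_tile in the frame of tray below 0.011 m and linear speed of each of blue_tile, red_tile, black_tile below 0.02 m/s); the robot touches nothing.
It fails at once if a tile is lifted over the tray's rim (more than 14 mm off the floor) (z of any of blue_tile, red_tile, black_tile in the frame of tray above 0.02 m).
It fails at once if the black tile is moved from its place (more than 20 mm) (distance of black_tile from where it was at the start of the episode above 0.02 m).
It fails at once if other goods are disturbed (moved more than 30 mm) (distance of any of funnel_jar, loupe, bezel, screwdriver, bracelets from where it was at the start of the episode above 0.03 m).
It also fails if it takes over 45 s, if anything falls off the work surface, if the arm or the gripper's body presses on something with over 40 N, if the wrist force passes 120 N, or if a joint passes its speed limit or range.

## Working session

There is one attempt and no reset: what is moved stays moved. The work goes in short steps, Python scripts to look and compute and a tool call to move; the robot and the scene stay as the last step left them, time stands still between calls to the robot, and variables do not carry over. Pictures are saved under pics/ and viewed, and the job is handed in when it is done.

Besides the shell and the picture viewer there is one more tool, called after ">>>" as name(argument=value, ...) on one line, values as JSON. servo_tool: Moves the arm, as the interface text tells. Its arguments: {"type":"object","properties":{"targets":{"type":"string"},"hand":{"type":"number"},"squeeze":{"type":"number"}},"required":["targets"]}

```bash
ls; mkdir -p pics; python3 - <<'E'
from cell import telemetry,cams,robot
import cv2
for n in ("scene","top"):
    p=cams.read_camera(n); cv2.imwrite(f"pics/{n}0.png",p["color"][:,:,::-1])
    print(n,p["K"].tolist(),p["R"].tolist(),p["t"].tolist())
s=telemetry.observe(); print(s)
E
```

```text
pics
scene [[486.89632139228326, 0.0, 318.86787779714274], [0.0, 486.89632139228326, 241.47156045074323], [0.0, 0.0, 1.0]] [[0.33190129171734667, 0.9432596238708134, -0.010139750068353064], [0.6119127690725297, -0.22346728071890654, -0.7586996358863543], [-0.7179166355520297, 0.24560874663413243, -0.6513616875242701]] [-0.20760661313314135, -0.30393315082764183, 1.447453490480625]
top [[569.9726692948285, 0.0, 326.23616677643093], [0.0, 569.9726692948285, 241.82116567451175], [0.0, 0.0, 1.0]] [[-0.005620455981090298, -0.9998603046548941, -0.01574108160158529], [-0.9932867003461787, 0.007400933294798457, -0.11544157440786457], [0.11554194645220939, 0.014986572716571412, -0.9931895394375869]] [0.017108843418895337, 0.5490446280396284, 1.156010104729319]
{'time': 0.1, 'qpos': array([ 1.03902825e+00,  3.42631672e-01,  1.52491717e+00,  5.12983527e-06,
        1.27539154e+00, -1.45987128e-01]), 'qvel': array([ 0.00192473, -0.00182303, -0.00205528,  0.00153144,  0.00071707,
       -0.0015376 ]), 'joint_efforts': array([ 1.93437561e-03, -4.32002592e+01, -2.44695514e+01,  7.19484617e-02,
        5.27603785e-02, -8.29389865e-05]), 'tool_pos': array([0.19734596, 0.48613038, 0.24012705]), 'tool_rot': array([-3.14025997e+00, -2.00906531e-04,  2.75581008e+00]), 'contact_force': array([-0.8901819 , -0.12904141, -1.01078611]), 'torque': array([-0.07618828, -0.00810824,  0.03485664]), 'opening': 0.09185977353279166}
```

View pics/top0.png

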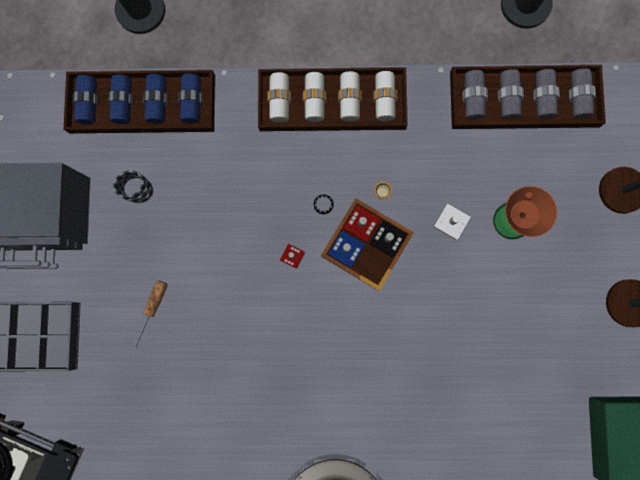

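View pics/scene0.png

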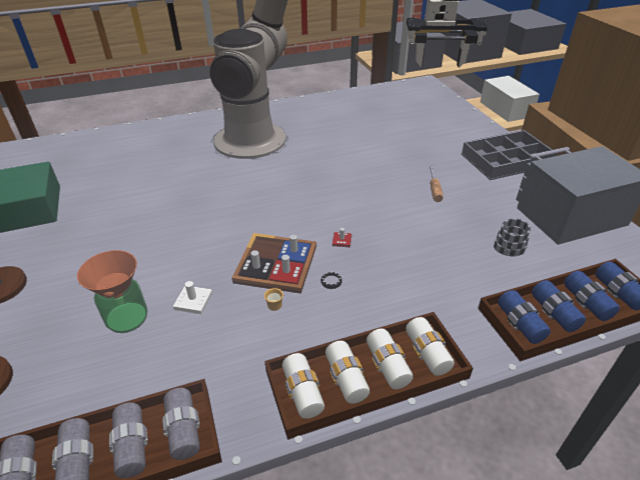

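```bash
cat > h.py <<'E'
import numpy as np,cv2
from cell import telemetry,cams,robot
def pix2w(p,u,v,z):
    K,R,t=map(np.array,(p["K"],p["R"],p["t"]))
    d=R.T@np.linalg.inv(K)@np.array([u,v,1.]); c=-R.T@t
    return c+d*(z-c[2])/d[2]
def w2pix(p,X):
    K,R,t=map(np.array,(p["K"],p["R"],p["t"]))
    x=K@(R@np.array(X,float)+t); return x[:2]/x[2]
def crop(p,u,v,w,h,s,fn):
    u0=int(max(0,u-w//2));v0=int(max(0,v-h//2))
    c=p["color"][v0:v0+h,u0:u0+w,::-1]
    cv2.imwrite(fn,cv2.resize(c,None,fx=s,fy=s,interpolation=cv2.INTER_CUBIC)); print("crop origin",u0,v0,"scale",s)
E
python3 - <<'E'
from h import *
for n in ("top","scene"):
    p=cams.read_camera(n)
    for q in ("tray","blue_tile","red_tile","black_tile"):
        for r in cams.cut_out(p,q)[:3]:
            e=r["extent"]; print(n,q,round(r["score"],2),np.round(e,1),pix2w(p,e[0],e[1],.018).round(3))
            if q=="tray" and r["score"]>.5 and n=="top":
                cs,_=cv2.findContours(r["region"].astype(np.uint8),cv2.RETR_EXTERNAL,cv2.CHAIN_APPROX_NONE)
                c=max(cs,key=cv2.contourArea)
                W=np.array([pix2w(p,u,v,.016)[:2] for u,v in c[:,0]],np.float32)
                b=cv2.minAreaRect(W); print(b, cv2.boxPoints(b))
    if n=="top": crop(p,368,245,120,110,6,"pics/topcrop.png")
    else: crop(p,280,260,150,110,5,"pics/scenecrop.png")
E
```

```text
top tray 0.92 [366.  242.9  92.4  88.9] [ 0.548 -0.07   0.018]
((0.5467326641082764, -0.07324719429016113), (0.1465286761522293, 0.14450931549072266), 58.8381462097168) [[ 0.44699252 -0.09855144]
 [ 0.57065046 -0.17332885]
 [ 0.6464728  -0.04794295]
 [ 0.52281487  0.02683446]]
top blue_tile 0.77 [347.6 250.4  32.9  40.1] [ 0.532 -0.031  0.018]
top red_tile 0.9 [294.5 253.9  26.7  22.6] [0.526 0.081 0.018]
top red_tile 0.84 [452.5 221.2  38.3  35. ] [ 0.593 -0.253  0.018]
top red_tile 0.69 [362.1 222.4  36.1  35.4] [ 0.592 -0.062  0.018]
top black_tile 0.91 [389.  239.1  35.2  37.3] [ 0.556 -0.119  0.018]
crop origin 308 190 scale 6
scene tray 0.58 [273.9 262.4  84.5  58.4] [ 0.562 -0.077  0.018]
scene tray 0.16 [112.9 294.9  69.6  84. ] [ 0.544 -0.396  0.018]
scene blue_tile 0.63 [294.  250.   31.6  24.6] [ 0.539 -0.026  0.018]
scene red_tile 0.78 [282.9 268.4  33.4  28.2] [ 0.586 -0.064  0.018]
scene red_tile 0.67 [342.8 237.9  17.8  20. ] [0.538 0.087 0.018]
scene red_tile 0.67 [193.6 299.   35.9  30.7] [ 0.609 -0.25   0.018]
scene black_tile 0.87 [257.9 266.6  35.9  28.1] [ 0.563 -0.111  0.018]
crop origin 205 205 scale 5
```

View pics/topcrop.png

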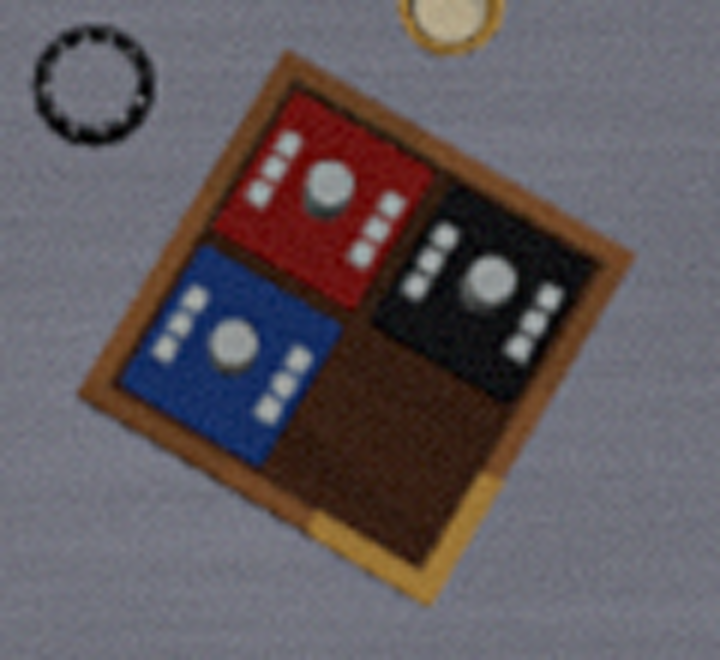

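View pics/scenecrop.png

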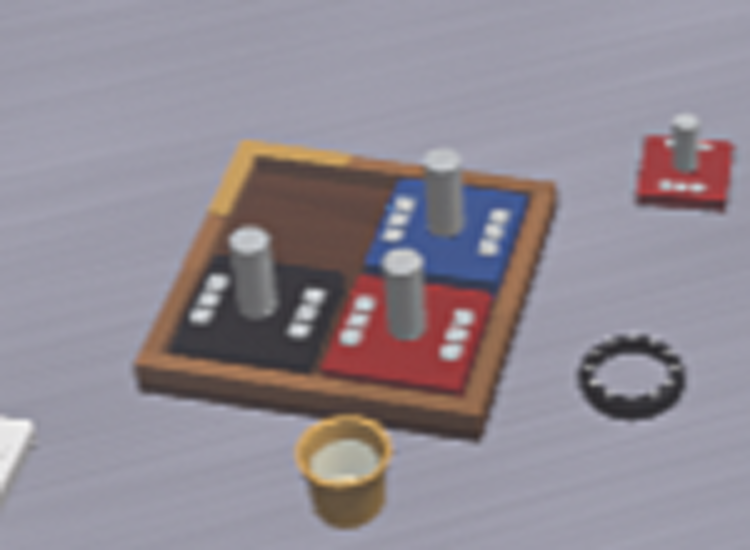

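```bash
python3 - <<'E'
from h import *
from scipy.optimize import least_squares
p=cams.read_camera("top"); q=cams.read_camera("scene")
T=dict(blue=(233,340),red=(330,182),black=(492,276)); S=dict(blue=(442,159),red=(403,262),black=(249,240))
for k in T:
    a=np.array(T[k]); a=(a+.5)/6-.5+[308,190]; b=np.array(S[k]); b=(b+.5)/5-.5+[205,205]
    f=lambda X: np.r_[w2pix(p,X)-a,w2pix(q,X)-b]
    r=least_squares(f,[.55,-.05,.05]); print(k,pix2w(p,*a,.056).round(4),pix2w(q,*b,.056).round(4),r.x.round(4),r.cost.round(2))
s=telemetry.observe();print(s["tool_pos"],s["tool_rot"])
E
```

```text
blue [ 0.5369 -0.0279  0.056 ] [ 0.5392 -0.0263  0.056 ] [ 0.5374 -0.027   0.0546] 0.26
red [ 0.591  -0.0616  0.056 ] [ 0.5949 -0.0597  0.056 ] [ 0.5917 -0.0603  0.0534] 0.48
black [ 0.5582 -0.1162  0.056 ] [ 0.561  -0.1143  0.056 ] [ 0.5587 -0.1151  0.0542] 0.37
[0.19754188 0.48644291 0.24076184] [3.14145609e+00 2.76058508e-05 2.75582650e+00]
```

>>> servo_tool(targets="0 0 0 0.16; -40 -19 0 0; -40 -19 0 0; -40 -19 0 0; -40 -19 0 0; -40 -19 0 0; -40 -19 0 0; -40 -19 5 0; -40 -19 5 0; -40 -19 5 0; -40 -19 5 0; -40 -19 5 0; -40 -19 5 0; -30 -15 5 0; 0 0 0 0", hand=0.42, squeeze=15)

```text
time: 2.58
tool_pos: [0.516, -0.0021, 0.206]
tool_rot: [3.135, 0.004, 2.592]
contact_force: [-0.5, 0.2, -0.7]
opening: 0.0383
```

```bash
python3 - <<'E'
from h import *
p=cams.read_camera("wrist"); cv2.imwrite("pics/wrist1.png",p["color"][:,:,::-1])
t=cams.read_camera("top"); crop(t,368,245,120,110,6,"pics/top2.png")
s=telemetry.observe();print(s["tool_pos"],s["tool_rot"],s["opening"],s["contact_force"],s["time"])
print(w2pix(p,[.538,-.027,.056]),w2pix(p,[.592,-.0605,.056]))
E
```

```text
crop origin 308 190 scale 6
[ 5.15024142e-01 -1.50254902e-04  2.06435957e-01] [3.13487907 0.00387297 2.59381179] 0.038661749364574026 [-0.10505925  0.24879538 -0.25148189] 2.675
[308.08977656 261.22228379] [308.45728971 334.5779805 ]
```

View pics/wrist1.png

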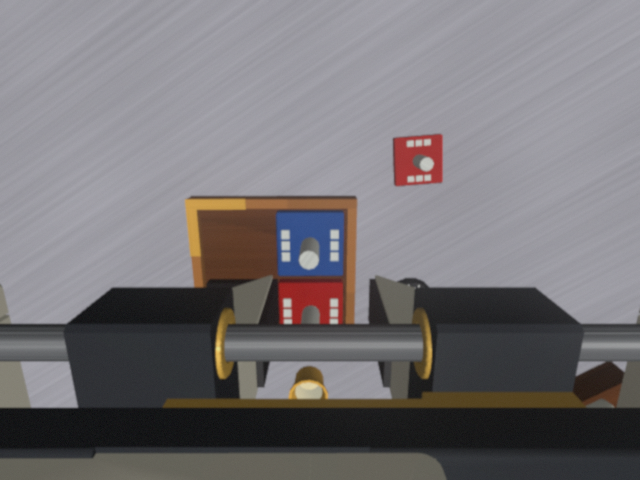

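>>> servo_tool(targets="-17 -6 30 0; -17 -5 30 0; 0 0 30 0; 0 0 10 0; 0 0 0 0; 0 0 0 0")

```text
time: 3.42
tool_pos: [0.5396, -0.0216, 0.1084]
tool_rot: [3.132, 0.009, 2.601]
contact_force: [0.3, -0.6, -0.7]
opening: 0.0383
```

```bash
python3 - <<'E'
from h import *
p=cams.read_camera("wrist"); cv2.imwrite("pics/wrist2.png",p["color"][:,:,::-1])
s=telemetry.observe();print(s["tool_pos"],s["tool_rot"],s["opening"],s["contact_force"],s["time"])
a=s["tool_rot"][2];d=np.array([.538,-.027])-s["tool_pos"][:2]
print(d@[np.cos(a),np.sin(a)],d@[np.sin(a),-np.cos(a)]);print(w2pix(p,[.538,-.027,.056]))
E
```

```text
[ 0.53970895 -0.02164948  0.10854289] [3.13144145 0.00939346 2.60107374] 0.03860687178738186 [0.12782851 0.76307527 0.15707233] 3.475
-0.001287948513120745 -0.005467155409406143
[309.99446203 270.40226622]
```

View pics/wrist2.png

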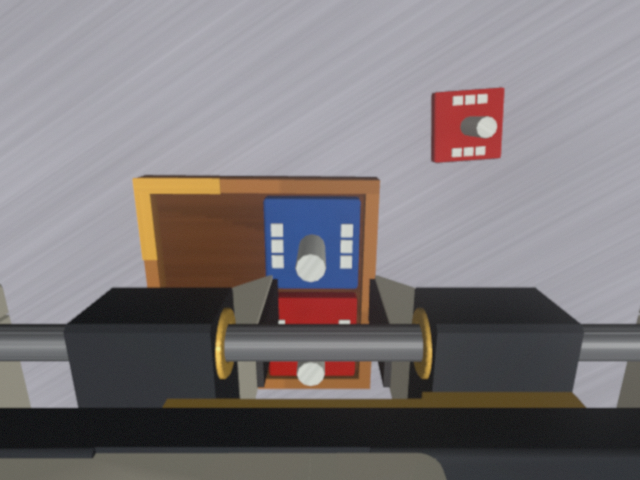

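>>> servo_tool(targets="0 -5 10 0; 0 0 20 0; 0 0 20 0; 0 0 15 0; 0 0 0 0; 0 0 0 0")

```text
time: 4.22
tool_pos: [0.5392, -0.0271, 0.0433]
tool_rot: [3.13, 0.015, 2.601]
contact_force: [-0.3, 0.4, -1.2]
opening: 0.038
```

```bash
python3 - <<'E'
from h import *
p=cams.read_camera("scene"); crop(p,280,240,160,120,5,"pics/scene3.png")
s=telemetry.observe();print(s["tool_pos"],s["tool_rot"],s["opening"],s["contact_force"],s["time"])
E
```

```text
crop origin 200 180 scale 5
[ 0.53911767 -0.02707521  0.04331839] [3.12979193 0.01474655 2.60085035] 0.03869736272852473 [-0.80653102 -0.72500371 -0.17717441] 4.275
```

View pics/scene3.png

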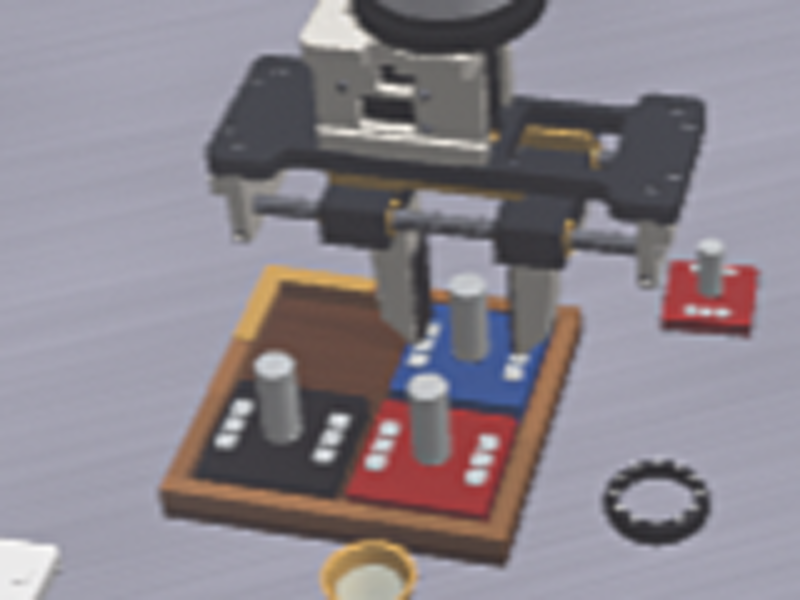

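>>> servo_tool(targets="0 0 0 0; 0 0 0 0; 0 0 0 0; 0 0 0 0; 0 0 0 0", hand=0, squeeze=12)

```text
time: 4.9
tool_pos: [0.5398, -0.0272, 0.0447]
tool_rot: [3.129, 0.017, 2.601]
contact_force: [-0.0, 0.7, 0.2]
opening: 0.0154
```

>>> servo_tool(targets="0 -10 1 0; 0 -14 0 0; 0 -14 0 0; 0 -14 0 0; 0 -8 0 0; 0 0 0 0")

```text
time: 5.65
tool_pos: [0.5095, -0.0816, 0.0447]
tool_rot: [3.125, 0.023, 2.6]
contact_force: [0.9, 0.4, 2.1]
opening: 0.0157
```

```bash
python3 - <<'E'
from h import *
p=cams.read_camera("scene"); crop(p,280,240,160,120,5,"pics/scene4.png")
s=telemetry.observe();print(s["tool_pos"],s["tool_rot"],s["opening"],s["contact_force"],s["time"])
d=s["tool_pos"][:2]-[.5398,-.0272]
a=np.deg2rad(58.8);print("along -y",-d@[np.cos(a),np.sin(a)],"x",d@[np.sin(a),-np.cos(a)])
E
```

```text
crop origin 200 180 scale 5
[ 0.50952929 -0.08140874  0.04463873] [3.1256007  0.02246246 2.60034153] 0.015488414648725328 [-0.66682559 -1.41097239  1.98833181] 5.7
along -y 0.06204926503671084 x 0.0021891106532185723
```

View pics/scene4.png

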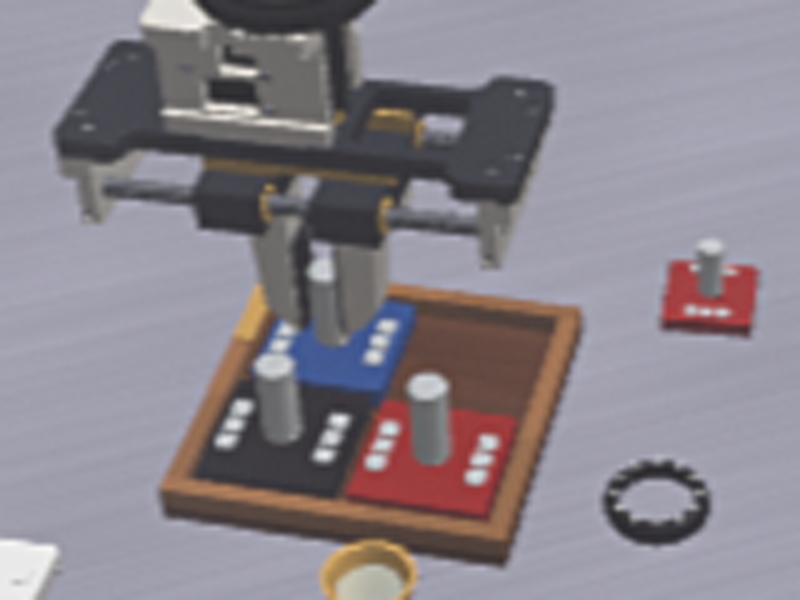

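>>> servo_tool(targets="2 -3 1 0; 0 0 0 0")

```text
time: 5.95
tool_pos: [0.5083, -0.0827, 0.0447]
tool_rot: [3.124, 0.027, 2.601]
contact_force: [-0.5, -0.5, 1.0]
opening: 0.0157
```

>>> servo_tool(targets="0 0 0 0; 0 0 0 0; 0 0 0 0; 0 0 -20 0; 0 0 -30 0; 0 0 -20 0; 0 0 0 0", hand=0.42)

```text
time: 6.82
tool_pos: [0.5044, -0.082, 0.1141]
tool_rot: [3.126, 0.021, 2.602]
contact_force: [-0.4, 1.0, -1.1]
opening: 0.0384
```

```bash
python3 - <<'E'
from h import *
p=cams.read_camera("scene"); crop(p,280,240,160,120,5,"pics/scene5.png")
p=cams.read_camera("wrist"); cv2.imwrite("pics/wrist5.png",p["color"][:,:,::-1])
s=telemetry.observe();print(s["tool_pos"],s["tool_rot"],s["opening"],s["contact_force"],s["time"])
a=s["tool_rot"][2]
d=np.array([.5925,-.0605])-s["tool_pos"][:2]
print(d@[np.cos(a),np.sin(a)],d@[np.sin(a),-np.cos(a)]);print(w2pix(p,[.5925,-.0605,.056]))
E
```

```text
crop origin 200 180 scale 5
[ 0.50338972 -0.08167714  0.11250213] [3.12633295 0.01743056 2.60165192] 0.038305446236818266 [-0.34225049  0.99556688 -0.83314029] 6.925
-0.06554652200843196 0.06397473896833492
[430.71297565 368.36336425]
```

View pics/scene5.png

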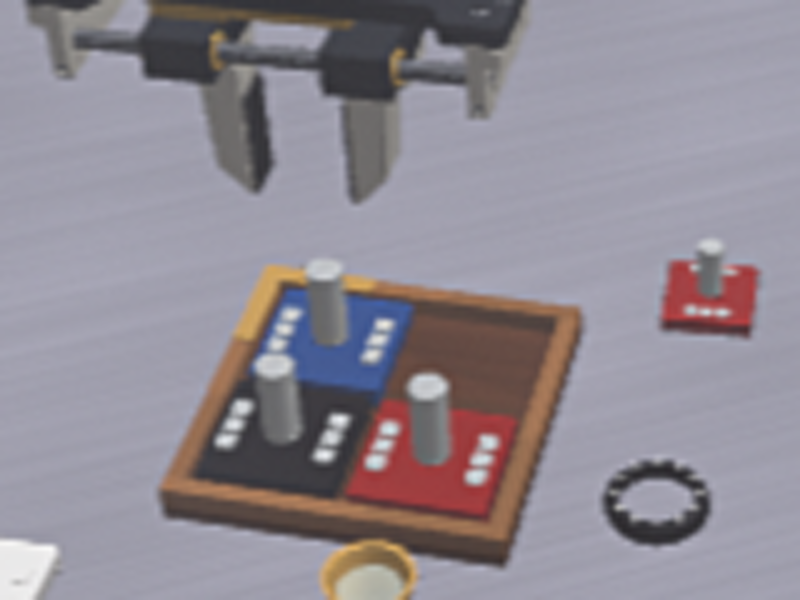

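View pics/wrist5.png

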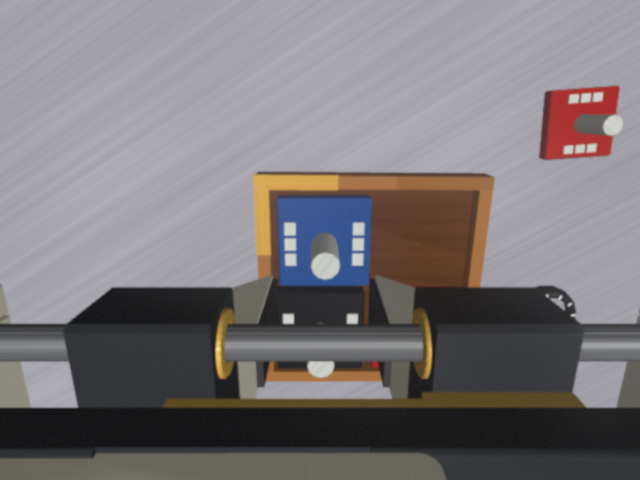

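>>> servo_tool(targets="-22 21 0 0; -22 21 0 0; -21 22 0 0; 0 0 0 0; 0 0 0 0")

```text
time: 7.55
tool_pos: [0.5903, -0.0591, 0.1071]
tool_rot: [3.13, 0.006, 2.601]
contact_force: [0.5, -0.5, 0.2]
opening: 0.0383
```

```bash
python3 - <<'E'
from h import *
p=cams.read_camera("wrist"); cv2.imwrite("pics/wrist6.png",p["color"][:,:,::-1])
s=telemetry.observe();print(s["tool_pos"],s["tool_rot"],s["opening"],s["contact_force"],s["time"])
a=s["tool_rot"][2]
d=np.array([.5925,-.0605])-s["tool_pos"][:2]
print(d@[np.cos(a),np.sin(a)],d@[np.sin(a),-np.cos(a)]);print(w2pix(p,[.5925,-.0605,.056]))
E
```

```text
[ 0.59033065 -0.05914081  0.10724553] [3.13009843 0.00575807 2.60077087] 0.038471575271015065 [-0.57416479 -0.46655821 -0.8890891 ] 7.6
-0.0025595186529186863 -4.834990432774585e-05
[320.24358422 273.84341086]
```

View pics/wrist6.png

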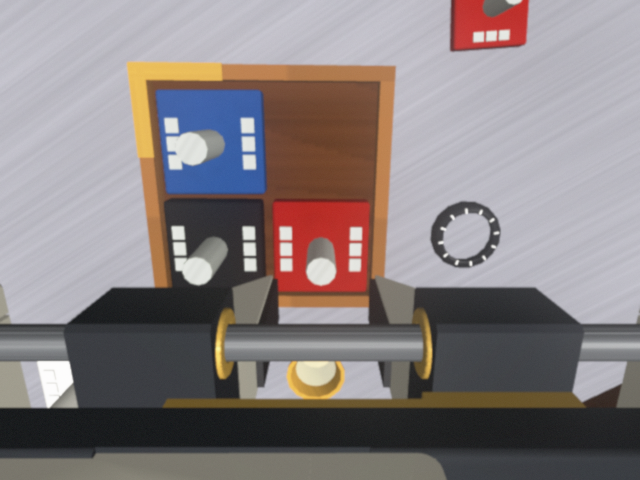

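>>> servo_tool(targets="0 0 15 0; 0 0 20 0; 0 0 20 0; 0 0 8 0; 0 0 0 0; 0 0 0 0")

```text
time: 8.35
tool_pos: [0.5875, -0.0596, 0.04]
tool_rot: [3.131, 0.003, 2.599]
contact_force: [-0.0, -0.2, -0.4]
opening: 0.0382
```

>>> servo_tool(targets="0 0 0 0; 0 0 0 0; 0 0 0 0; 0 0 0 0; 0 0 0 0", hand=0)

```text
time: 8.98
tool_pos: [0.5883, -0.0598, 0.0416]
tool_rot: [3.13, 0.005, 2.599]
contact_force: [0.1, 0.5, -0.9]
opening: 0.0155
```

```bash
python3 - <<'E'
from h import *
p=cams.read_camera("scene"); crop(p,280,240,160,120,5,"pics/scene7.png")
s=telemetry.observe();print(s["tool_pos"],s["tool_rot"],s["opening"],s["contact_force"],s["time"])
E
```

```text
crop origin 200 180 scale 5
[ 0.58836991 -0.05978409  0.04158838] [3.13041985 0.00550563 2.59872549] 0.01547092726335216 [-0.6073617  -0.06711809 -1.37952706] 9.025
```

View pics/scene7.png

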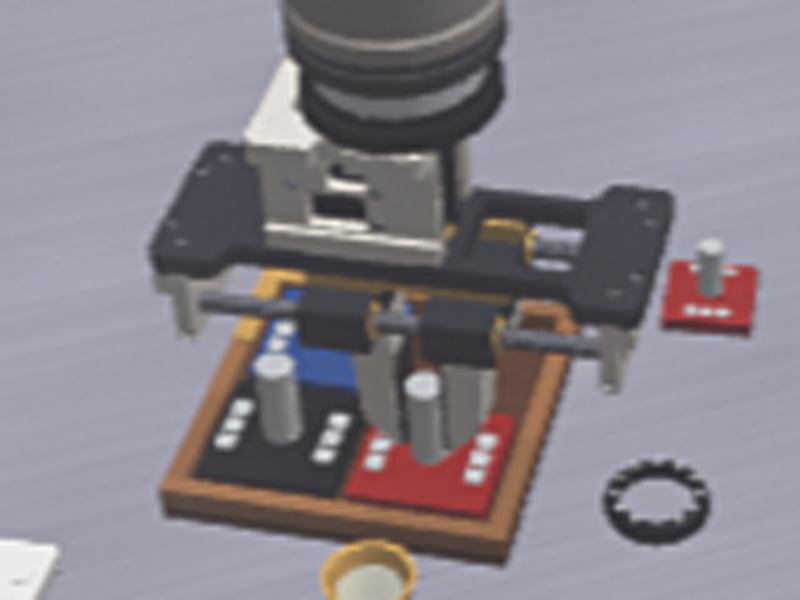

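>>> servo_tool(targets="10 0 1 0; 14 0 0 0; 14 0 0 0; 14 0 0 0; 8 0 0 0; 0 0 0 0")

```text
time: 9.78
tool_pos: [0.5339, -0.0266, 0.0415]
tool_rot: [3.13, 0.009, 2.6]
contact_force: [0.2, 0.2, 0.7]
opening: 0.0154
```

```bash
python3 - <<'E'
from h import *
p=cams.read_camera("scene"); crop(p,280,240,160,120,5,"pics/scene8.png")
s=telemetry.observe();print(s["tool_pos"],s["tool_rot"],s["opening"],s["contact_force"],s["time"])
d=s["tool_pos"][:2]-[.5883,-.0598]
a=np.deg2rad(58.8);print("y",d@[np.cos(a),np.sin(a)],"-x",-d@[np.sin(a),-np.cos(a)])
E
```

```text
crop origin 200 180 scale 5
[ 0.53417528 -0.02670106  0.04147209] [3.1295092  0.0090866  2.59947598] 0.01575025874054445 [-0.34012207  0.73575035  1.11079202] 9.825
y 0.0002735822204401536 -x 0.06344250036738011
```

View pics/scene8.png

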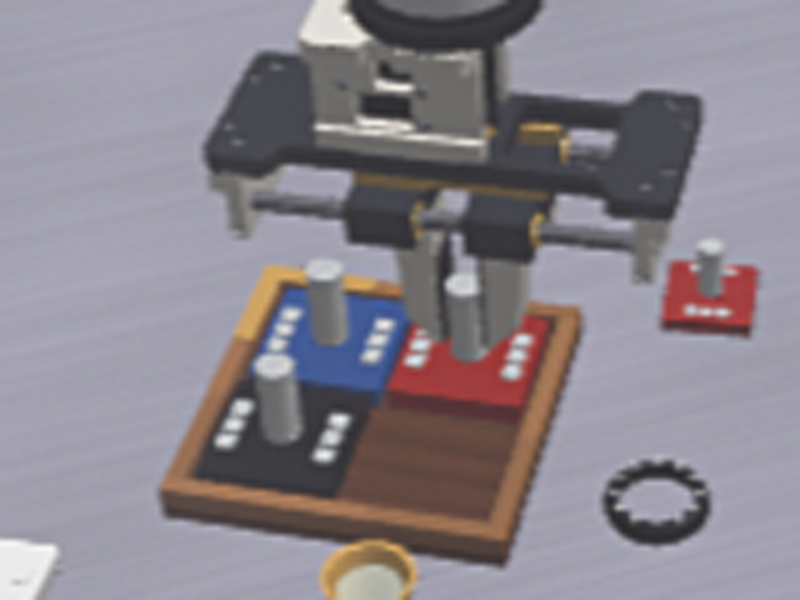

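>>> servo_tool(targets="1 0 1 0; 0 0 0 0")

```text
time: 10.07
tool_pos: [0.5343, -0.0267, 0.0414]
tool_rot: [3.129, 0.011, 2.599]
contact_force: [-1.0, 0.3, 3.5]
opening: 0.0158
```

>>> servo_tool(targets="0 0 0 0; 0 0 0 0; 0 0 0 0; 0 0 -20 0; 0 0 -30 0; 0 0 -40 0; 50 0 -30 0; 50 0 -20 0; 40 0 0 0; 0 0 0 0", hand=0.42)

```text
time: 11.32
tool_pos: [0.409, 0.0463, 0.1825]
tool_rot: [3.129, 0.008, 2.597]
contact_force: [0.5, -0.1, 0.1]
opening: 0.0383
```

```bash
python3 - <<'E'
from h import *
p=cams.read_camera("scene"); crop(p,280,240,160,120,5,"pics/scene9.png")
p=cams.read_camera("top"); crop(p,368,245,120,110,6,"pics/top9.png")
s=telemetry.observe();print(s["tool_pos"],s["contact_force"],s["time"])
E
```

```text
crop origin 200 180 scale 5
crop origin 308 190 scale 6
[0.41168324 0.04519521 0.18266523] [-0.0236511   0.16809398 -0.23938455] 11.425
```

View pics/top9.png

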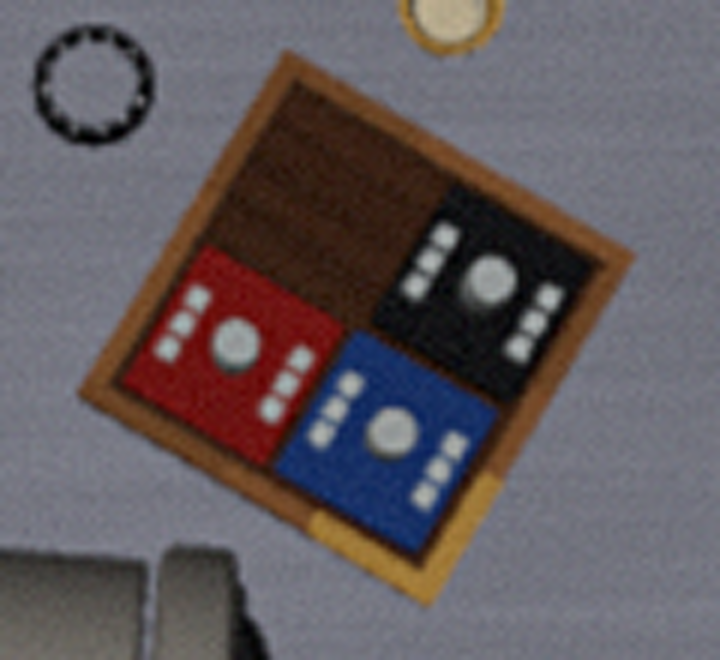

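View pics/scene9.png

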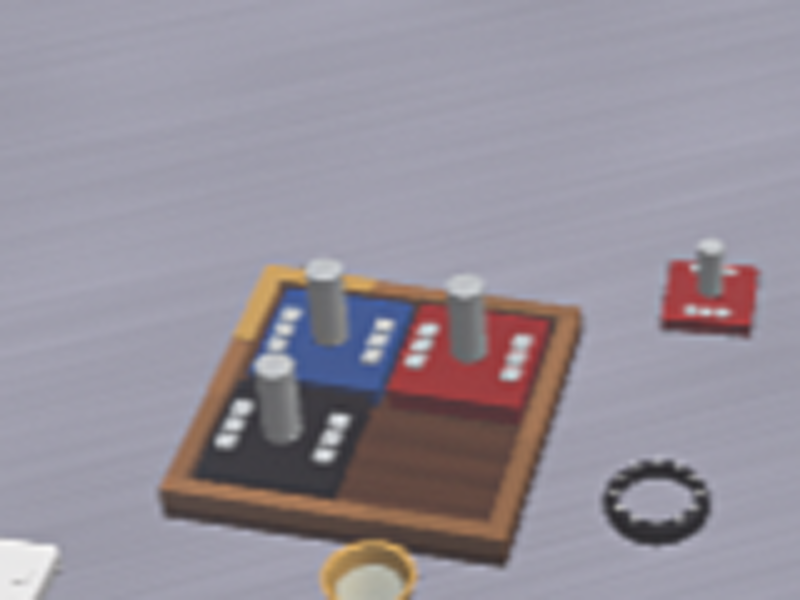

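Blue (post at crop 392,432) is in the brass corner, and red (235,343) is where blue started. Black (491,279) has not moved, all three lie flat, and the arm is clear.

```bash
python3 -c "
from cell import robot
print(robot.hand_in())"
```

```text
the job is handed in; nothing more can be done
None
```

The task is done and handed in at about 11.4 s on the robot's clock. I gripped the blue tile by its post and slid it about 64 mm along the tray's -y into the brass-edged corner. I then slid the red tile about 64 mm along -x into the place blue had left.

- **Final pictures (top and scene):** blue and red sit in their target places and black is where it started. All three look flat, and the bezel, loupe and look-alike tiles in view are unmoved. I judged this by eye and did not measure the final distances to the place centres.
- **Arm:** it was clear of everything at hand-in. Contact force readings stayed within about 4 N.
- **Disagreements:**
  - The trained network also reported the small red tile and the white one as "red_tile". I took the large red one in the tray, going by the description.
  - The camera estimates of the post positions differed by 2–4 mm, which the grasp tolerated.

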